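Set the selector and snap its guard cover on

TASK

Turn the bar knob on the grey controller box clockwise (seen from above) until it clicks over into its second position, then pick up the white guard cover by the rib on its roof and press it straight down over the knob until both spring clips snap over its side lips and it sits fully home on the box. Finish while holding on: the gripper is still on the cover, pressing it firmly onto the box. Leave the other things on the bench where they are.

Things in the scene. Friction and masses are not known exactly. Their poses are not given: they have to be found in the camera images.
- controller: Grey controller box fixed to the bench, 120 (x) x 80 (y) x 45 mm high. Origin: centre of its underside on the bench, z up. The black selector knob stands in the middle of its top. Round it a black rubber bead, a rectangular ring 75 (x) x 51 (y) mm outside and 8 mm high with rounded top, fits inside the cover with 1.5 mm play and centres it.
- seat (a point): Centre of the top face of the controller box, 45 mm above the bench; same axes as the box. The cover sits home when its origin is at this point, its x axis along the box's x axis (either way round).
- selector_grip (a point): Point on the knob's upright axis, 33 mm above the box top. The knob is a bar 44 mm long and 12 mm wide, from 17 to 41 mm above the box top. The point's y axis lies along the bar and turns with it; x is across the bar (the way to pinch it). Fingertips 24 mm or more above the box top clear the clips.
- selector (a joint): Angle of the selector knob in rad, growing clockwise seen from above: 0 first position (bar along the box's y axis), 1.0 second position (end stop). A detent resists with up to about 0.1 N m, from 0.07 to 0.5, then the knob snaps on towards 1.0 and stays there.
- clip_left (a joint): Steel spring clip at the middle of the box's +y side, 30 mm long (x), standing 23 mm above the box top at y = 44 mm; its nose reaches in to y = 32 mm, with a steep lead-in slope and a catch 7.5 mm above the box top. Rad: 0 closed, grows as it is pushed outward; the cover opens it to about 0.1, then it springs back to nearly 0.
- clip_right (a joint): The same clip, mirrored, on the box's -y side.
- cover: White guard cover, loose, standing open side down, 84 (x) x 60 (y) x 47 mm high without its rib, about 80 g, inside 78 x 54 x 44 mm. Origin: centre of its open lower edge, z up. A 6 mm round lip at the foot of each long side reaches y = +-36 mm. Pushing it on takes 12 to 20 N: the force rises from 15 mm above home and drops suddenly about 9 mm above home.
- cover_rib (a point): Middle of the grip rib on the cover's roof, 60 mm above the cover's origin. The rib is 44 mm long (along the cover's x), 12 mm wide (y, the way to pinch it) and 27 mm high, from 47 to 74 mm above the origin.
- weight: Metal calibration weight with a knob, 30 mm across, 48 mm high; a bystander. Origin: centre of its foot.
- crucible: White porcelain crucible, 40 mm across, 31 mm high; a bystander. Origin: centre of its foot.
- bench_timer: White bench timer, 58 x 62 x 20 mm; a bystander. Origin: centre of its underside.
Mind the look-alikes: they are no part of the job. Leave any red look-alike of the cover alone.

How it is judged:
By the outcome, as a careful person would: the job done as asked, in the order asked, and still so for the second after the job is handed in, while the arm keeps its last pose, push and grip.
It also fails if it takes over 54 s, if anything falls off the work surface, if the arm or the gripper's body presses on something with over 40 N, if the wrist force passes 120 N, or if a joint passes its speed limit or range.

ROBOT

A 6-joint arm with a two-finger parallel gripper is mounted at the origin on a cart in front of the work surface, level with it; the furniture and walls round the work are solid. World frame = base frame: x ahead of the robot, y to its left, z up, the work surface at z = 0. Lengths are in m, angles in rad, forces in N, time in s.
With the tool pointing down it reaches from about 0.35 to 0.775 m from the base axis. Payload 5.5 kg.
Tool frame: the origin (TCP) lies midway between the tips of the shut fingers; the grasp point (between the pads) lies 19 mm behind it (env.hold_point_z is the distance from the TCP to the grasp point, in m); z points along the fingers, y is the line along which they close (so a half turn about z gives the same grasp; the last joint's range is limited). The gripper opens to 85 mm and grips with 20 to 120 N. Pads are 22 mm wide; open, the fingers measure 114 mm over their backs; the gripper's body (76 mm by 85 mm) begins 54 mm behind the grasp point. The pads swing forward as they close: fully open they stand 13 mm farther back than shut.
Start: joints at [1.145, 0.313, 0.046, 1.304, 0, 1.431], TCP at [0.162, 0.552, 0.231] pointing down, gripper open.
Joint ranges: [-2.76, 2.76], [-0.86, 1.69], [-1.03, 1.26], [-2.2, 2.34], [-1.47, 1.5], [-3.14, 3.14]. Speed limits (rad/s): [2.57, 2.57, 3.14, 3.14, 3.14, 3.14].

INTERFACE

Orientations are given as a unit quaternion [w, x, y, z].
In Python, from workcell import env, read_camera gives the robot as it stands. The module is installed in compiled form; this text tells all that it offers.
- The arm moves only by the tool carry_out, never from a script. Its argument "moves" is a list of rows, each an object of numbers: "tx", "ty", "tz": the shift along the world's x, y, z in cm; "wx", "wy", "wz": the turn, a rotation vector about the world's x, y, z in rad; "claw": the closure, from -1 (fully open) to 1 (shut). A call has 1 to 8 rows; each row shifts and turns the commanded pose from where the row before left it; what a row does not reach is not made up. A row lasts 1/8 s, in which the tool goes at most 62.5 mm and 10.7 degrees, less where a joint would pass 70% of its speed; a pose out of reach is approached as far as the arm can. A call is refused whole if a number of a shift passes 6.25 or a number of a turn 0.188, either way. A call with a gripper value outside its range is refused whole. The fingers move at their own pace and stop on an object; "newtons" is the grip in N (left out, the last holds). Time passes only in rows, so rows that do not move let the fingers close. It gives the time, the measured TCP pose, the force, the opening and the grip force at its end, in the units of the state.
- env.get_state(): the state, without advancing time (a new reading comes with each control period).
- read_camera(name): name is "scene" or "top"; returns a dict with "image" (420x560x3 uint8, blue, green, red), "z_map" (420x560 float32, m along the optical axis (not along the pixel's ray), 0 where there is no reading), "fx", "fy", "cx", "cy" (pixels), "camera_from_world" (4x4, takes a point from world to camera coordinates). Camera axes: x right, y down, z forward; pixel columns grow to the right and rows downward; lengths in m; the calibration is good to about 2 mm. A picture is of the moment at which its call begins.
- env.hand_in(): hands the job in; it is judged then, once.
The state is a dict: "clock": time; "joint_pos": joint angles; "qvel": joint speeds; "tau": joint torques, N m; "tcp_pos": TCP position; "orientation": TCP orientation; "wrist_force": force on the tool from outside, world axes, zero at the start; "ft_torque": the same for the moment, N m; "finger_gap": finger opening in m; "grip_force": force on a finger pad.
Only numpy, scipy, OpenCV 4.12 (cv2) and the standard library are available. Lean on these libraries where they do the work, as an engineer would, in place of code of your own. Each camera call takes 0.05 s, during which the arm holds its last target. There are 200 camera calls.

## Working session

There is one attempt and no reset: what is moved stays moved. The work goes in short steps, Python scripts to look and compute and a tool call to move; the robot and the scene stay as the last step left them, time stands still between calls to the robot, and variables do not carry over. Pictures are saved under pics/ and viewed, at most 10 in all, crops included, and the job is handed in when it is done.

Besides the shell and the picture viewer there is one more tool, called after ">>>" as name(argument=value, ...) on one line, values as JSON. carry_out: Moves the arm, as the interface text tells. Its arguments: {"type":"object","properties":{"moves":{"type":"array","items":{"type":"object","properties":{"tx":{"type":"number"},"ty":{"type":"number"},"tz":{"type":"number"},"wx":{"type":"number"},"wy":{"type":"number"},"wz":{"type":"number"},"claw":{"type":"number"}}}},"newtons":{"type":"number"}},"required":["moves"]}

```bash
mkdir -p pics; cat > h.py <<'E'
import numpy as np, cv2
from workcell import env, read_camera
def cloud(c):
    z=c["z_map"]; v,u=np.indices(z.shape)
    P=np.stack([(u-c["cx"])/c["fx"]*z,(v-c["cy"])/c["fy"]*z,z],-1)
    T=np.linalg.inv(c["camera_from_world"])
    W=P@T[:3,:3].T+T[:3,3]; W[z==0]=np.nan
    return W
def ray(c,u,v,h):
    T=np.linalg.inv(c["camera_from_world"])
    d=T[:3,:3]@np.array([(u-c["cx"])/c["fx"],(v-c["cy"])/c["fy"],1]); o=T[:3,3]
    return o+d*(h-o[2])/d[2]
def proj(c,p):
    q=c["camera_from_world"]@np.r_[p,1]; return c["fx"]*q[0]/q[2]+c["cx"],c["fy"]*q[1]/q[2]+c["cy"]
E
python3 - <<'E'
from h import *
for n in("scene","top"):
    c=read_camera(n); cv2.imwrite(f"pics/{n}0.png",c["image"]); print(n,c["fx"],c["cx"],c["cy"],np.linalg.inv(c["camera_from_world"]).round(3).tolist())
    np.savez(f"{n}0.npz",**c)
s=env.get_state(); print(s, env.hold_point_z)
E
```

```text
scene 509.95125424555283 271.68280675805073 204.95787917506408 [[0.581, -0.598, 0.552, 0.023], [-0.814, -0.426, 0.395, -0.475], [-0.001, -0.679, -0.734, 0.766], [0.0, 0.0, 0.0, 1.0]]
top 432.4246361064258 282.10489016486525 202.71730462179582 [[-0.001, -0.987, 0.159, 0.375], [-0.999, -0.005, -0.038, -0.097], [0.038, -0.159, -0.987, 0.903], [0.0, 0.0, 0.0, 1.0]]
{'clock': 0.1, 'joint_pos': array([1.14539179e+00, 3.13936525e-01, 4.51119926e-02, 1.30356006e+00,
       2.85841579e-05, 1.43121784e+00]), 'qvel': array([-1.69237342e-03, -1.08634071e-04,  2.07544593e-03,  1.74566059e-03,
        5.77361364e-04, -9.18844705e-05]), 'tau': array([ 3.09631170e-03, -4.81725383e+01,  2.99243081e+01,  1.26939584e-02,
       -4.44372790e-05,  1.50651135e-05]), 'tcp_pos': array([0.16193243, 0.55128223, 0.23049956]), 'orientation': array([-2.35089087e-04,  1.42427010e-01,  9.89804989e-01, -7.58671048e-04]), 'wrist_force': array([-0.4978047 , -0.88834858, -0.19578496]), 'ft_torque': array([ 0.0066429 , -0.03718982, -0.0443658 ]), 'grip_force': 0.0, 'finger_gap': 0.08527142190362096} 0.0187
```

View pics/scene0.png

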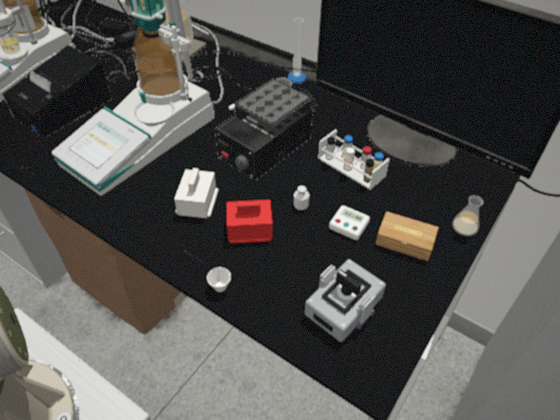

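View pics/top0.png

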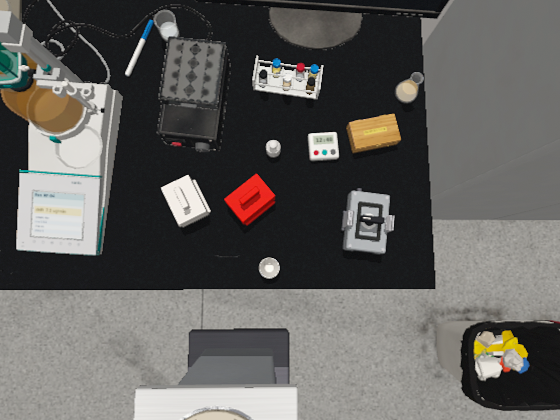

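The scene view shows the white cover at px (196,192), with the red look-alike at (250,220), and the controller at (345,298) with its bar knob at about (350,275). In the top view they are at (186,200), (250,200) and (368,222). Things that could be taken for the cover, in top pixels: white cover (186,200), red cover (250,200), timer (323,146), crucible (269,268). I choose the white one with the rib.

```bash
python3 - <<'E'
from h import *
out=[]
for n,boxes in(("top",{"cover":(155,165,220,235),"ctl":(335,180,402,262)}),("scene",{"cover":(165,160,225,222),"ctl":(298,250,392,345)})):
    c=dict(np.load(n+"0.npz")); W=cloud(c); I=c["image"]
    for k,(a,b,d,e) in boxes.items():
        w=W[b:e,a:d]; z=w[...,2]
        print(n,k,"z hist",[(round(x,3),int(m)) for m,x in zip(*np.histogram(z[np.isfinite(z)],bins=np.arange(-.01,.11,.005)))if m>3])
        lev={"cover":[("roof",.040,.053),("rib",.066,.082)],"ctl":[("boxtop",.041,.049),("bead",.0495,.056),("clips",.06,.072),("knob",.079,.095)]}[k]
        for nm,lo,hi in lev:
            m=((z>lo)&(z<hi)).astype(np.uint8)
            nn,lab,st,_=cv2.connectedComponentsWithStats(m)
            for i in range(1,nn):
                if st[i,4]<15: continue
                p=w[lab==i]
                r=cv2.minAreaRect((p[:,:2]*1000).astype(np.float32))
                print("  ",nm,st[i,4],"ctr",np.round(r[0],1),"size",np.round(r[1],1),"ang",round(r[2],1),"zmed",p[:,2].mean().round(4), "mean",(p[:,:2].mean(0)*1000).round(1))
        im=cv2.resize(I[b:e,a:d],None,fx=4.2,fy=4.2,interpolation=cv2.INTER_CUBIC)
        im=im[:340,:390]; im=cv2.copyMakeBorder(im,0,max(0,300-im.shape[0]),0,max(0,390-im.shape[1]),0)
        out.append(cv2.resize(im,(390,300)))
cv2.imwrite("pics/crop1.png",np.vstack([np.hstack(out[:2]),np.hstack(out[2:])]))
E
```

```text
top cover z hist [(np.float64(-0.01), 19), (np.float64(-0.005), 2207), (np.float64(0.0), 861), (np.float64(0.005), 60), (np.float64(0.01), 24), (np.float64(0.015), 16), (np.float64(0.02), 16), (np.float64(0.025), 21), (np.float64(0.03), 21), (np.float64(0.035), 13), (np.float64(0.04), 262), (np.float64(0.045), 841), (np.float64(0.05), 11), (np.float64(0.055), 6), (np.float64(0.06), 13), (np.float64(0.065), 23), (np.float64(0.07), 121)]
   roof 1109 ctr [520.5  67.2] size [85.  60.2] ang 27.5 zmed 0.0461 mean [519.2  66. ]
   rib 145 ctr [520.3  67. ] size [44.2 11.9] ang 25.9 zmed 0.0716 mean [520.   66.7]
top ctl z hist [(np.float64(-0.01), 12), (np.float64(-0.005), 1818), (np.float64(0.0), 959), (np.float64(0.005), 21), (np.float64(0.01), 45), (np.float64(0.015), 33), (np.float64(0.02), 40), (np.float64(0.025), 38), (np.float64(0.03), 42), (np.float64(0.035), 38), (np.float64(0.04), 986), (np.float64(0.045), 671), (np.float64(0.05), 372), (np.float64(0.055), 76), (np.float64(0.06), 94), (np.float64(0.065), 70), (np.float64(0.07), 12), (np.float64(0.075), 11), (np.float64(0.08), 58)
[... 1911 characters left out ...]
18.3] size [14.  5.] ang 3.2 zmed 0.0465 mean [ 501.2 -318.4]
   boxtop 221 ctr [ 465.8 -298.7] size [36.8 30.6] ang 80.1 zmed 0.0465 mean [ 461.9 -297.5]
   boxtop 22 ctr [ 471.2 -346.2] size [ 2.1 29.3] ang 80.7 zmed 0.045 mean [ 469.7 -346. ]
   bead 545 ctr [ 476.2 -303.2] size [53.1 75.8] ang 84.1 zmed 0.0529 mean [ 471.7 -305.2]
   clips 118 ctr [ 481.6 -262.3] size [11.4 31.1] ang 83.4 zmed 0.0652 mean [ 480.7 -262.1]
   clips 94 ctr [ 471.2 -301.7] size [ 9.  43.7] ang 2.6 zmed 0.0665 mean [ 471.  -302.7]
   clips 92 ctr [ 472.1 -341.3] size [11.2 30.7] ang 82.5 zmed 0.0658 mean [ 471.  -342.4]
   knob 233 ctr [ 476.6 -301.6] size [44.1 14. ] ang 81.2 zmed 0.0858 mean [ 474.8 -302.3]
```

View pics/crop1.png

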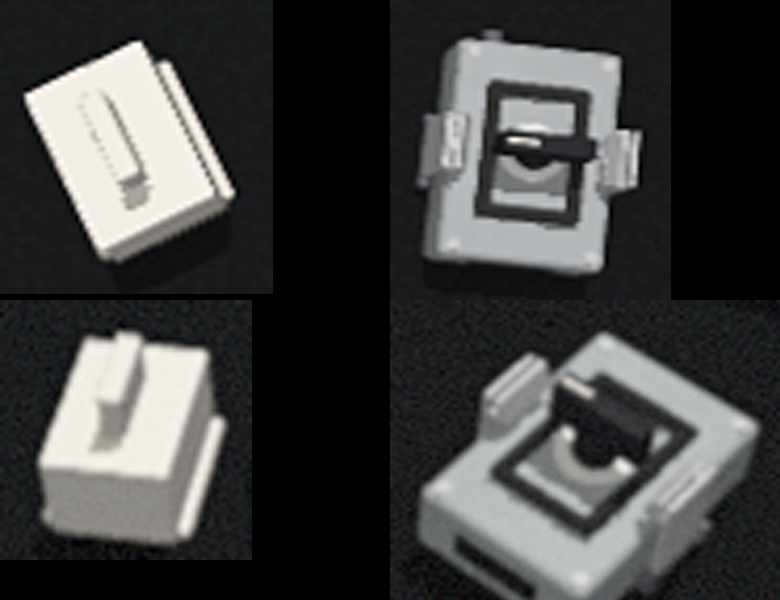

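The crops confirm the white cover (top px 186,200, ribbed roof). The controller's bar is along the box y, so it is in its first position. Both views agree within 3 mm. The cover is at (519,68) mm with its long axis at +27.4°. The box is at (477.5,-303) mm with its x axis at -6.6° and its top at 45 mm. Next I check what stands along the path.

```bash
python3 - <<'E'
from h import *
for n in("top","scene"):
    W=cloud(dict(np.load(n+"0.npz"))).reshape(-1,3)
    for y0 in np.arange(-.4,.65,.1):
        m=(W[:,1]>y0)&(W[:,1]<y0+.1)&(W[:,0]>.1)
        r=[]
        for x0 in np.arange(.1,.7,.1):
            k=m&(W[:,0]>x0)&(W[:,0]<x0+.1); r.append(round(float(np.nanmax(W[k,2])),2) if k.sum() else None)
        print(n,round(y0,1),r)
E
```

```text
top -0.4 [-0.79, -0.79, 0.0, 0.09, 0.06, 0.04]
top -0.3 [-0.79, -0.79, 0.0, 0.09, 0.06, 0.04]
top -0.2 [0.0, -0.79, 0.03, 0.03, 0.05, 0.05]
top -0.1 [0.02, -0.79, 0.03, 0.05, 0.08, 0.12]
top -0.0 [0.01, -0.79, 0.01, 0.07, 0.08, 0.12]
top 0.1 [0.0, -0.79, 0.0, 0.0, 0.05, 0.29]
top 0.2 [-0.79, -0.79, 0.0, 0.07, 0.09, 0.39]
top 0.3 [-0.79, -0.79, 0.0, 0.07, 0.09, 0.28]
top 0.4 [-0.79, -0.79, 0.0, 0.0, 0.0, 0.0]
top 0.5 [-0.79, -0.79, -0.79, None, None, None]
top 0.6 [-0.79, -0.79, -0.79, None, None, None]
scene -0.4 [None, None, 0.0, 0.09, 0.06, 0.04]
scene -0.3 [None, None, 0.01, 0.09, 0.06, 0.04]
scene -0.2 [0.01, None, 0.03, 0.03, 0.05, 0.05]
scene -0.1 [0.27, None, 0.03, 0.05, 0.08, 0.12]
scene -0.0 [0.24, None, 0.0, 0.07, 0.08, 0.12]
scene 0.1 [0.0, -0.79, 0.01, 0.01, 0.05, 0.27]
scene 0.2 [None, -0.79, 0.01, 0.07, 0.09, 0.32]
scene 0.3 [None, -0.79, 0.0, 0.07, 0.09, 0.31]
scene 0.4 [None, -0.79, 0.0, 0.09, 0.11, 0.12]
scene 0.5 [None, -0.79, 0.01, 0.09, 0.11, 0.12]
scene 0.6 [None, -0.79, -0.79, 0.08, 0.18, 0.11]
```

>>> carry_out(moves=[{"tx":2.4,"ty":-4.4,"wz":-0.08,"claw":-1},{"tx":2.5,"ty":-4.4,"wz":-0.08},{"tx":2.5,"ty":-4.4,"wz":-0.08},{"tx":2.5,"ty":-4.4,"wz":-0.08},{"tx":2.5,"ty":-4.4,"wz":-0.08},{"tx":2.5,"ty":-4.4,"wz":-0.08},{"tx":2.5,"ty":-4.4,"wz":-0.08},{"tx":2.5,"ty":-4.4,"wz":-0.08}])

```text
invalid input at $.moves[0]: expected keys tx, ty, tz, wx, wy, wz, claw
```

>>> carry_out(moves=[{"tx":1.3,"ty":-5.6,"wz":-0.09},{"tx":1.3,"ty":-5.6,"wz":-0.09},{"tx":1.3,"ty":-5.6,"wz":-0.09},{"tx":1.3,"ty":-5.6,"wz":-0.09},{"tx":1.3,"ty":-5.6,"wz":-0.09,"tz":-1},{"tx":1.3,"ty":-5.6,"wz":-0.09,"tz":-2},{"tx":1.3,"ty":-5.6,"wz":-0.09,"tz":-2},{"tx":1.3,"ty":-5.6,"wz":-0.09,"tz":-2}])

```text
invalid input at $.moves[0]: expected keys tx, ty, tz, wx, wy, wz, claw
```

```bash
cat >> h.py <<'E'
from scipy.spatial.transform import Rotation as Ro
def st(goal=None,yaw=None):
    s=env.get_state(); q=s["orientation"]; R=Ro.from_quat([q[1],q[2],q[3],q[0]]).as_matrix()
    y=np.arctan2(R[1,1],R[0,1]); p=s["tcp_pos"]
    print("t",round(s["clock"],2),"tcp mm",(p*1000).round(1),"yaw",round(y,3),"z axis",R[:,2].round(3),"F",s["wrist_force"].round(1),"M",s["ft_torque"].round(2),"gap",round(s["finger_gap"]*1e3,1),"grip",round(s["grip_force"],1),"q",s["joint_pos"].round(2))
    if goal is not None: print("go cm",((np.array(goal)-p)*100).round(2),"wz",round((yaw-y+np.pi)%(2*np.pi)-np.pi,3))
E
python3 -c "
from h import *
st([.4775,-.303,.070],-.115)"
```

```text
t 0.1 tcp mm [161.9 551.3 230.5] yaw 1.285 z axis [-0.001 -0.001 -1.   ] F [-0.5 -0.9 -0.2] M [ 0.01 -0.04 -0.04] gap 85.3 grip 0.0 q [1.15 0.31 0.05 1.3  0.   1.43]
go cm [ 31.56 -85.43 -16.05] wz -1.4
```

All keys are needed in each row.

>>> carry_out(moves=[{"tx":2.5,"ty":-4.4,"tz":0,"wx":0,"wy":0,"wz":-0.08,"claw":-1},{"tx":2.5,"ty":-4.4,"tz":0,"wx":0,"wy":0,"wz":-0.08,"claw":-1},{"tx":2.5,"ty":-4.4,"tz":0,"wx":0,"wy":0,"wz":-0.08,"claw":-1},{"tx":2.5,"ty":-4.4,"tz":0,"wx":0,"wy":0,"wz":-0.08,"claw":-1},{"tx":2.5,"ty":-4.4,"tz":0,"wx":0,"wy":0,"wz":-0.08,"claw":-1},{"tx":2.5,"ty":-4.4,"tz":0,"wx":0,"wy":0,"wz":-0.08,"claw":-1},{"tx":2.5,"ty":-4.4,"tz":0,"wx":0,"wy":0,"wz":-0.08,"claw":-1},{"tx":2.5,"ty":-4.4,"tz":0,"wx":0,"wy":0,"wz":-0.08,"claw":-1}])

```text
clock: 1.1
tcp_pos: [0.3625, 0.1982, 0.2312]
orientation: [0.0, 0.448, 0.894, 0.0]
wrist_force: [0.6, 1.4, 0.3]
finger_gap: 0.0854
grip_force: 0.0
```

>>> carry_out(moves=[{"tx":1.3,"ty":-5.6,"tz":0,"wx":0,"wy":0,"wz":-0.09,"claw":-1},{"tx":1.3,"ty":-5.6,"tz":0,"wx":0,"wy":0,"wz":-0.09,"claw":-1},{"tx":1.3,"ty":-5.6,"tz":0,"wx":0,"wy":0,"wz":-0.09,"claw":-1},{"tx":1.3,"ty":-5.6,"tz":0,"wx":0,"wy":0,"wz":-0.09,"claw":-1},{"tx":1.3,"ty":-5.6,"tz":-1,"wx":0,"wy":0,"wz":-0.09,"claw":-1},{"tx":1.3,"ty":-5.6,"tz":-2,"wx":0,"wy":0,"wz":-0.09,"claw":-1},{"tx":1.3,"ty":-5.6,"tz":-2,"wx":0,"wy":0,"wz":-0.09,"claw":-1},{"tx":1.3,"ty":-5.6,"tz":-2,"wx":0,"wy":0,"wz":-0.09,"claw":-1}])

```text
clock: 2.1
tcp_pos: [0.4661, -0.2501, 0.1604]
orientation: [-0.0, 0.734, 0.679, 0.0]
wrist_force: [-0.3, 0.8, 0.4]
finger_gap: 0.0853
grip_force: 0.0
```

```bash
python3 -c "
from h import *
st([.4775,-.303,.070],-.115)"
```

```text
t 2.1 tcp mm [ 466.1 -250.1  160.4] yaw -0.078 z axis [ 0.  0. -1.] F [-0.3  0.8  0.4] M [ 0.01 -0.07  0.02] gap 85.3 grip 0.0 q [-0.64  0.26 -0.21  1.11  0.    1.  ]
go cm [ 1.14 -5.29 -9.04] wz -0.037
```

>>> carry_out(moves=[{"tx":0.6,"ty":-2.7,"tz":0,"wx":0,"wy":0,"wz":-0.02,"claw":-1},{"tx":0.55,"ty":-2.6,"tz":-1,"wx":0,"wy":0,"wz":-0.017,"claw":-1},{"tx":0,"ty":0,"tz":-2,"wx":0,"wy":0,"wz":0,"claw":-1},{"tx":0,"ty":0,"tz":-2.5,"wx":0,"wy":0,"wz":0,"claw":-1},{"tx":0,"ty":0,"tz":-2.5,"wx":0,"wy":0,"wz":0,"claw":-1},{"tx":0,"ty":0,"tz":-1,"wx":0,"wy":0,"wz":0,"claw":-1},{"tx":0,"ty":0,"tz":0,"wx":0,"wy":0,"wz":0,"claw":-1}])

```text
clock: 2.98
tcp_pos: [0.4772, -0.3008, 0.0707]
orientation: [-0.001, 0.746, 0.666, -0.0]
wrist_force: [-0.3, -0.2, 0.2]
finger_gap: 0.085
grip_force: 0.0
```

```bash
python3 - <<'E'
from h import *
st([.4775,-.303,.070],-.115)
c=read_camera("scene"); d=read_camera("top")
a=cv2.resize(c["image"][190:370,260:440],(400,400),interpolation=2); b=cv2.resize(d["image"][140:290,290:440],(400,400),interpolation=2)
cv2.imwrite("pics/k1.png",np.hstack([a,b]))
E
```

```text
t 2.98 tcp mm [ 477.2 -300.8   70.7] yaw -0.112 z axis [-0.001  0.001 -1.   ] F [-0.3 -0.2  0.2] M [-0.05 -0.02 -0.01] gap 85.0 grip 0.0 q [-0.7   0.39 -0.25  0.93  0.    0.98]
go cm [ 0.03 -0.22 -0.07] wz -0.003
```

View pics/k1.png

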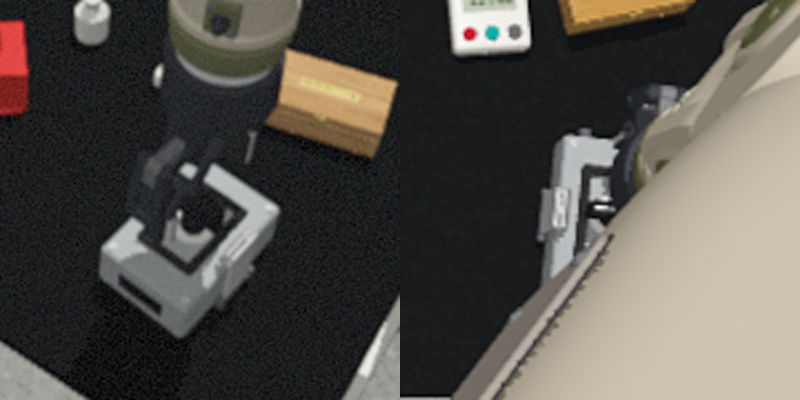

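The scene half of the crop shows the open fingers straddling the knob (about px 200,215) along the box x, clear of the clips. The arm covers the controller in the top view. Closing now.

>>> carry_out(moves=[{"tx":0,"ty":-0.2,"tz":-0.2,"wx":0,"wy":0,"wz":0,"claw":0},{"tx":0,"ty":0,"tz":0,"wx":0,"wy":0,"wz":0,"claw":1},{"tx":0,"ty":0,"tz":0,"wx":0,"wy":0,"wz":0,"claw":1},{"tx":0,"ty":0,"tz":0,"wx":0,"wy":0,"wz":0,"claw":1},{"tx":0,"ty":0,"tz":0,"wx":0,"wy":0,"wz":0,"claw":1},{"tx":0,"ty":0,"tz":0,"wx":0,"wy":0,"wz":0,"claw":1}], newtons=40)

```text
clock: 3.82
tcp_pos: [0.4763, -0.3032, 0.0697]
orientation: [-0.001, 0.746, 0.666, -0.001]
wrist_force: [-5.5, -0.4, 5.1]
finger_gap: 0.0107
grip_force: 40.0
```

```bash
python3 -c "
from h import *
st([.4775,-.303,.070],-.115)"
```

```text
t 3.83 tcp mm [ 476.3 -303.2   69.7] yaw -0.113 z axis [-0.002 -0.    -1.   ] F [-5.5 -0.4  5.1] M [ 0.07  0.97 -0.13] gap 10.7 grip 40.0 q [-0.71  0.39 -0.25  0.93 -0.    0.98]
go cm [0.12 0.02 0.03] wz -0.002
```

>>> carry_out(moves=[{"tx":-0.1,"ty":0,"tz":0,"wx":0,"wy":0,"wz":0,"claw":1},{"tx":0,"ty":0,"tz":0,"wx":0,"wy":0,"wz":-0.1,"claw":1},{"tx":0,"ty":0,"tz":0,"wx":0,"wy":0,"wz":-0.1,"claw":1},{"tx":0,"ty":0,"tz":0,"wx":0,"wy":0,"wz":-0.1,"claw":1},{"tx":0,"ty":0,"tz":0,"wx":0,"wy":0,"wz":-0.1,"claw":1}])

```text
clock: 4.45
tcp_pos: [0.4758, -0.3031, 0.0697]
orientation: [-0.0, 0.864, 0.504, -0.001]
wrist_force: [-4.9, 0.8, 6.1]
finger_gap: 0.0109
grip_force: 40.1
```

```bash
python3 -c "
from h import *
st([.4765,-.303,.070],-1.115)"
```

```text
t 4.45 tcp mm [ 475.8 -303.1   69.7] yaw -0.515 z axis [-0.001 -0.    -1.   ] F [-4.9  0.8  6.1] M [0.22 0.93 0.18] gap 10.9 grip 40.1 q [-0.71  0.39 -0.25  0.93 -0.    1.38]
go cm [0.07 0.01 0.03] wz -0.6
```

>>> carry_out(moves=[{"tx":0,"ty":0,"tz":0,"wx":0,"wy":0,"wz":-0.1,"claw":1},{"tx":0,"ty":0,"tz":0,"wx":0,"wy":0,"wz":-0.1,"claw":1},{"tx":0,"ty":0,"tz":0,"wx":0,"wy":0,"wz":-0.1,"claw":1},{"tx":0,"ty":0,"tz":0,"wx":0,"wy":0,"wz":-0.1,"claw":1},{"tx":0,"ty":0,"tz":0,"wx":0,"wy":0,"wz":-0.1,"claw":1},{"tx":0,"ty":0,"tz":0,"wx":0,"wy":0,"wz":-0.1,"claw":1},{"tx":0,"ty":0,"tz":0,"wx":0,"wy":0,"wz":0,"claw":1}])

```text
clock: 5.32
tcp_pos: [0.4752, -0.3026, 0.0697]
orientation: [-0.001, 0.974, 0.227, -0.001]
wrist_force: [-6.5, 2.1, 8.7]
finger_gap: 0.0109
grip_force: 40.3
```

```bash
python3 -c "
from h import *
st([.4765,-.303,.070],-1.115)"
```

```text
t 5.33 tcp mm [ 475.2 -302.6   69.7] yaw -1.113 z axis [-0.002  0.001 -1.   ] F [-6.5  2.1  8.7] M [ 0.38  1.22 -0.03] gap 10.9 grip 40.3 q [-0.71  0.39 -0.25  0.93 -0.    1.97]
go cm [ 0.13 -0.04  0.03] wz -0.002
```

>>> carry_out(moves=[{"tx":0,"ty":0,"tz":0,"wx":0,"wy":0,"wz":-0.05,"claw":1},{"tx":0,"ty":0,"tz":0,"wx":0,"wy":0,"wz":0,"claw":1}])

```text
clock: 5.58
tcp_pos: [0.4752, -0.3025, 0.0697]
orientation: [-0.001, 0.979, 0.204, -0.001]
wrist_force: [-6.4, 2.5, 8.1]
finger_gap: 0.0106
grip_force: 42.7
```

```bash
python3 -c "
from h import *
st([.4765,-.303,.070],-1.115)"
```

```text
t 5.58 tcp mm [ 475.2 -302.5   69.7] yaw -1.161 z axis [-0.003  0.    -1.   ] F [-6.4  2.5  8.1] M [0.31 1.33 0.8 ] gap 10.6 grip 42.7 q [-0.71  0.39 -0.25  0.93 -0.    2.02]
go cm [ 0.13 -0.05  0.03] wz 0.046
```

>>> carry_out(moves=[{"tx":0,"ty":0,"tz":0,"wx":0,"wy":0,"wz":0.03,"claw":0.5},{"tx":0,"ty":0,"tz":0,"wx":0,"wy":0,"wz":0,"claw":0.5},{"tx":0,"ty":0,"tz":1,"wx":0,"wy":0,"wz":0,"claw":0.3},{"tx":0,"ty":0,"tz":4,"wx":0,"wy":0,"wz":0,"claw":0.3},{"tx":0,"ty":3,"tz":5,"wx":0,"wy":0,"wz":0,"claw":0.3},{"tx":0,"ty":6,"tz":0,"wx":0,"wy":0,"wz":0,"claw":0},{"tx":0.5,"ty":6,"tz":0,"wx":0,"wy":0,"wz":0,"claw":0},{"tx":0.5,"ty":6,"tz":0,"wx":0,"wy":0,"wz":0,"claw":0}])

```text
clock: 6.58
tcp_pos: [0.4871, -0.0919, 0.1704]
orientation: [0.001, 0.976, 0.217, 0.001]
wrist_force: [1.7, -0.3, -1.1]
finger_gap: 0.0424
grip_force: 0.0
```

>>> carry_out(moves=[{"tx":0.5,"ty":4,"tz":0,"wx":0,"wy":0,"wz":0,"claw":0},{"tx":0.5,"ty":4,"tz":0,"wx":0,"wy":0,"wz":0,"claw":0},{"tx":0.5,"ty":4,"tz":0,"wx":0,"wy":0,"wz":0,"claw":0},{"tx":0.5,"ty":3,"tz":0,"wx":0,"wy":0,"wz":0,"claw":0},{"tx":0,"ty":0,"tz":0,"wx":0,"wy":0,"wz":0,"claw":0}])

```text
clock: 7.2
tcp_pos: [0.5071, 0.0585, 0.17]
orientation: [0.0, 0.976, 0.219, 0.001]
wrist_force: [-0.2, -0.1, 0.2]
finger_gap: 0.0425
grip_force: 0.0
```

```bash
python3 - <<'E'
from h import *
st([.519,.068,.12],-1.093)
for n in("top","scene"):
    c=read_camera(n); cv2.imwrite(f"pics/{n}2.png",c["image"]); np.savez(n+"2.npz",**c); W=cloud(c).reshape(-1,3)
    m=(np.abs(W[:,0]-.4775)<.05)&(np.abs(W[:,1]+.303)<.03)&(W[:,2]>.079)&(W[:,2]<.095)
    r=cv2.minAreaRect((W[m,:2]*1000).astype(np.float32)); print(n,m.sum(),r)
a=cv2.resize(cv2.imread("pics/scene2.png")[230:360,290:400],(400,473),interpolation=2)
b=cv2.resize(cv2.imread("pics/top2.png")[170:270,325:410],(400,473),interpolation=2)
cv2.imwrite("pics/k2.png",np.hstack([a,b]))
E
```

```text
t 7.2 tcp mm [507.1  58.5 170. ] yaw -1.129 z axis [ 0.001  0.    -1.   ] F [-0.2 -0.1  0.2] M [-0.04 -0.   -0.02] gap 42.5 grip 0.0 q [-0.04  0.22 -0.24  1.12  0.    2.66]
go cm [ 1.19  0.95 -5.  ] wz 0.036
top 152 ((477.8263244628906, -303.4223937988281), (42.70502853393555, 12.811203002929688), 26.80362892150879)
scene 190 ((476.49468994140625, -301.4139404296875), (44.08219909667969, 12.00871753692627), 25.843618392944336)
```

View pics/k2.png

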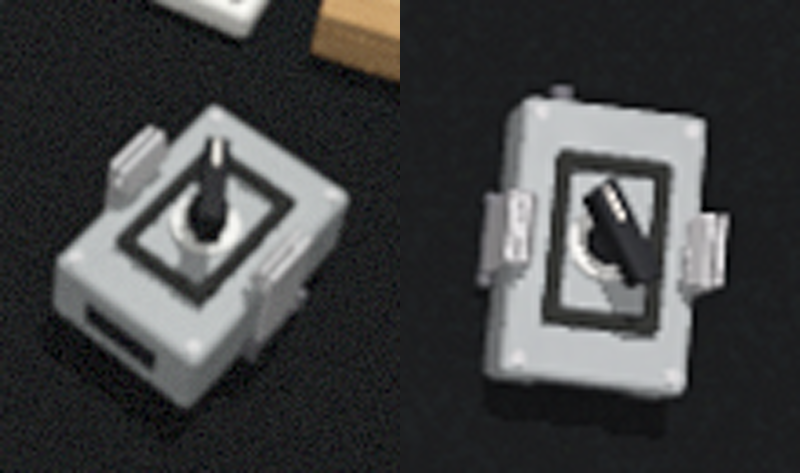

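The crop shows the knob bar turned about 57° clockwise (top half about px 625,230), which is 1.0 rad, so it is in its second position. The cover comes next.

>>> carry_out(moves=[{"tx":0.6,"ty":0.5,"tz":-2,"wx":0,"wy":0,"wz":0.018,"claw":0},{"tx":0.52,"ty":0.5,"tz":-3,"wx":0,"wy":0,"wz":0.018,"claw":0},{"tx":0,"ty":0,"tz":-3,"wx":0,"wy":0,"wz":0,"claw":0},{"tx":0,"ty":0,"tz":-2.5,"wx":0,"wy":0,"wz":0,"claw":0},{"tx":0,"ty":0,"tz":-1.3,"wx":0,"wy":0,"wz":0,"claw":0},{"tx":0,"ty":0,"tz":0,"wx":0,"wy":0,"wz":0,"claw":0}])

```text
clock: 8.05
tcp_pos: [0.5173, 0.066, 0.0508]
orientation: [-0.0, 0.972, 0.235, -0.001]
wrist_force: [0.2, -0.7, 1.3]
finger_gap: 0.0425
grip_force: 0.0
```

```bash
python3 - <<'E'
from h import *
st([.5183,.0686,.052],-1.093)
c=read_camera("scene")
cv2.imwrite("pics/k3.png",cv2.resize(c["image"][100:240,120:300],None,fx=3.5,fy=3.5,interpolation=2))
E
```

```text
t 8.05 tcp mm [517.3  66.   50.8] yaw -1.097 z axis [-0.002 -0.    -1.   ] F [ 0.2 -0.7  1.3] M [ 0.01 -0.05 -0.01] gap 42.5 grip 0.0 q [-0.03  0.34 -0.39  0.85 -0.    2.64]
go cm [0.1  0.26 0.12] wz 0.004
```

View pics/k3.png

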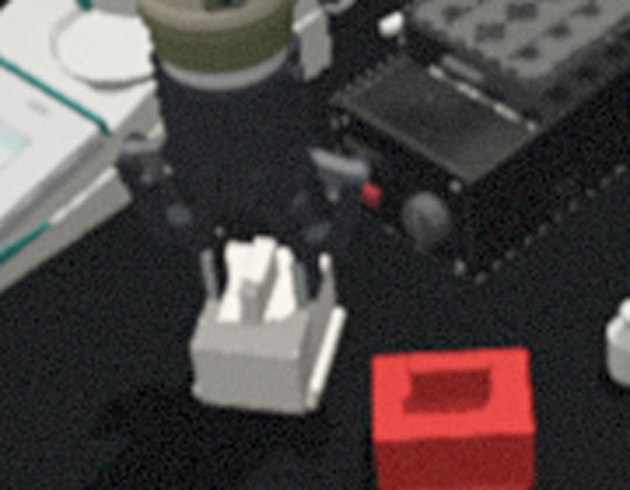

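The crop shows the fingers straddling the rib (px 255,275), and the red look-alike is well clear. Small correction, then grip.

>>> carry_out(moves=[{"tx":0.1,"ty":0.25,"tz":0.1,"wx":0,"wy":0,"wz":0,"claw":0.2},{"tx":0,"ty":0,"tz":0,"wx":0,"wy":0,"wz":0,"claw":0.5},{"tx":0,"ty":0,"tz":0,"wx":0,"wy":0,"wz":0,"claw":1},{"tx":0,"ty":0,"tz":0,"wx":0,"wy":0,"wz":0,"claw":1},{"tx":0,"ty":0,"tz":0,"wx":0,"wy":0,"wz":0,"claw":1},{"tx":0,"ty":0,"tz":0,"wx":0,"wy":0,"wz":0,"claw":1}], newtons=80)

```text
clock: 8.85
tcp_pos: [0.5195, 0.0695, 0.0532]
orientation: [0.0, 0.972, 0.235, 0.001]
wrist_force: [0.1, 0.2, 6.9]
finger_gap: 0.0102
grip_force: 79.1
```

```bash
python3 - <<'E'
from h import *
st([.5183,.0686,.052],-1.093)
E
```

```text
t 8.85 tcp mm [519.5  69.5  53.2] yaw -1.096 z axis [ 0.002  0.    -1.   ] F [0.1 0.2 6.9] M [0.15 0.11 0.05] gap 10.2 grip 79.1 q [-0.02  0.34 -0.38  0.85  0.    2.65]
go cm [-0.12 -0.09 -0.12] wz 0.003
```

>>> carry_out(moves=[{"tx":0,"ty":0,"tz":1,"wx":0,"wy":0,"wz":0,"claw":1},{"tx":0,"ty":0,"tz":3,"wx":0,"wy":0,"wz":0,"claw":1},{"tx":0,"ty":0,"tz":4,"wx":0,"wy":0,"wz":0,"claw":1},{"tx":0,"ty":0,"tz":4,"wx":0,"wy":0,"wz":0,"claw":1},{"tx":0,"ty":-2,"tz":2,"wx":0,"wy":0,"wz":0,"claw":1},{"tx":-0.4,"ty":-4,"tz":0,"wx":0,"wy":0,"wz":-0.07,"claw":1},{"tx":-0.4,"ty":-4,"tz":0,"wx":0,"wy":0,"wz":-0.07,"claw":1},{"tx":-0.4,"ty":-4,"tz":0,"wx":0,"wy":0,"wz":-0.07,"claw":1}])

```text
clock: 9.85
tcp_pos: [0.5063, -0.0719, 0.1926]
orientation: [0.0, 0.991, 0.131, -0.0]
wrist_force: [0.0, 0.4, -1.5]
finger_gap: 0.0103
grip_force: 78.2
```

>>> carry_out(moves=[{"tx":-0.5,"ty":-4,"tz":0,"wx":0,"wy":0,"wz":-0.07,"claw":1},{"tx":-0.5,"ty":-4,"tz":0,"wx":0,"wy":0,"wz":-0.07,"claw":1},{"tx":-0.5,"ty":-4,"tz":0,"wx":0,"wy":0,"wz":-0.07,"claw":1},{"tx":-0.5,"ty":-4,"tz":0,"wx":0,"wy":0,"wz":-0.07,"claw":1},{"tx":-0.5,"ty":-3,"tz":0,"wx":0,"wy":0,"wz":-0.05,"claw":1},{"tx":-0.5,"ty":-2,"tz":0,"wx":0,"wy":0,"wz":-0.05,"claw":1},{"tx":-0.5,"ty":-1,"tz":0,"wx":0,"wy":0,"wz":0,"claw":1},{"tx":0,"ty":0,"tz":0,"wx":0,"wy":0,"wz":0,"claw":1}])

```text
clock: 10.85
tcp_pos: [0.4714, -0.2907, 0.1923]
orientation: [-0.0, 0.998, -0.058, -0.0]
wrist_force: [0.5, 0.9, -1.4]
finger_gap: 0.0102
grip_force: 78.2
```

```bash
python3 - <<'E'
from h import *
st([.4765,-.3025,.16],-1.686)
for n in("top","scene"):
    c=read_camera(n); cv2.imwrite(f"pics/{n}3.png",c["image"]); np.savez(n+"3.npz",**c)
b=cv2.imread("pics/top3.png")[130:310,280:440]; a=cv2.imread("pics/scene3.png")[170:350,260:420]
cv2.imwrite("pics/k4.png",cv2.resize(np.hstack([a,b]),(800,450),interpolation=2))
E
```

```text
t 10.85 tcp mm [ 471.4 -290.7  192.3] yaw -1.686 z axis [-0.  0. -1.] F [ 0.5  0.9 -1.4] M [0.03 0.01 0.02] gap 10.2 grip 78.2 q [-0.7   0.29 -0.09  1.2   0.    2.56]
go cm [ 0.51 -1.18 -3.23] wz 0.0
```

View pics/k4.png

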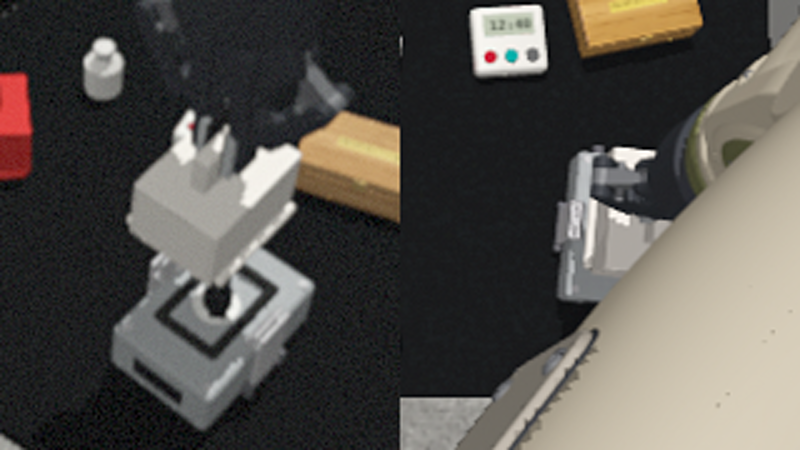

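The cover hangs level on its rib above the box (scene half, px 215,210), with the knob visible below. I measure its offset against the box from faces seen in the same view.

```bash
python3 - <<'E'
from h import *
th=np.radians(-6.6); ex=np.array([np.cos(th),np.sin(th)]); ey=np.array([-ex[1],ex[0]])
def stat(W,I,z0,z1,tcp,L,B,nm):
    # vertical faces: points on the -x and -y faces, in axes ex,ey about tcp
    k=(W[...,2]>z0)&(W[...,2]<z1)&(I.min(-1)>95)
    d=W[...,:2]-tcp; u=d@ex*1000; v=d@ey*1000
    k&=(np.abs(u)<L/2+12)&(np.abs(v)<B/2+12)
    fx=k&(u<-L/2+6)&(np.abs(v)<B/2-8); fy=k&(v<-B/2+6)&(np.abs(u)<L/2-8)
    for f,a,b,h,s in((fx,u,v,L/2,"-x"),(fy,v,u,B/2,"-y")):
        if f.sum()<15: print(nm,s,"few",f.sum()); continue
        p=np.polyfit(b[f],a[f],1); r=a[f]-np.polyval(p,b[f]); g=np.abs(r)<2; p=np.polyfit(b[f][g],a[f][g],1)
        print(nm,s,"n",g.sum(),"centre offset",round(p[1]+h,2),"slope",round(p[0],3))
c=dict(np.load("scene3.npz")); W=cloud(c)
stat(W,c["image"],.152,.178,np.array([.4714,-.2907]),84,60,"cover-tcp")
k=(W[...,2]>.175)&(W[...,2]<.2); 
d=W-np.array([.4714,-.2907,0]); kk=k&(np.abs(d[...,0])<.06)&(np.abs(d[...,1])<.05)&(c["image"].min(-1)>150)
print("roof z",np.median(W[kk][:,2]),kk.sum(), "u ext",(np.percentile(d[kk][:,:2]@ex,[1,99])*1000).round(1),"v ext",(np.percentile(d[kk][:,:2]@ey,[1,99])*1000).round(1))
for n in("scene0","scene2"):
    c=dict(np.load(n+".npz")); stat(cloud(c),c["image"],.008,.038,np.array([.4765,-.3025]),120,80,n+" box-(476.5,-302.5)")
E
```

```text
cover-tcp -x n 275 centre offset 0.02 slope 0.003
cover-tcp -y n 221 centre offset 1.39 slope 0.001
roof z 0.18713256450177485 1118 u ext [-42.2  38.7] v ext [-28.8  29.3]
scene0 box-(476.5,-302.5) -x n 138 centre offset 0.53 slope 0.004
scene0 box-(476.5,-302.5) -y n 66 centre offset -3.98 slope -0.015
scene2 box-(476.5,-302.5) -x n 149 centre offset 0.55 slope 0.005
scene2 box-(476.5,-302.5) -y n 70 centre offset -3.96 slope -0.029
```

>>> carry_out(moves=[{"tx":0.27,"ty":-0.6,"tz":-1,"wx":0,"wy":0,"wz":0,"claw":1},{"tx":0.27,"ty":-0.6,"tz":-1,"wx":0,"wy":0,"wz":0,"claw":1},{"tx":0,"ty":0,"tz":-2,"wx":0,"wy":0,"wz":0,"claw":1},{"tx":0,"ty":0,"tz":-1.5,"wx":0,"wy":0,"wz":0,"claw":1},{"tx":0,"ty":0,"tz":-1,"wx":0,"wy":0,"wz":0,"claw":1},{"tx":0,"ty":0,"tz":0,"wx":0,"wy":0,"wz":0,"claw":1},{"tx":0,"ty":0,"tz":0,"wx":0,"wy":0,"wz":0,"claw":1}], newtons=100)

```text
clock: 11.82
tcp_pos: [0.4776, -0.303, 0.1278]
orientation: [0.0, 0.998, -0.058, 0.0]
wrist_force: [-0.2, 0.2, -0.5]
finger_gap: 0.0097
grip_force: 101.9
```

```bash
python3 - <<'E'
from h import *
st([.4768,-.3030,.098],-1.686)
c=read_camera("scene"); np.savez("scene4.npz",**c)
cv2.imwrite("pics/k5.png",cv2.resize(c["image"][220:350,280:420],None,fx=4.5,fy=4.5,interpolation=2))
E
```

```text
t 11.82 tcp mm [ 477.6 -303.   127.8] yaw -1.686 z axis [ 0.001 -0.001 -1.   ] F [-0.2  0.2 -0.5] M [-0.01 -0.04  0.02] gap 9.7 grip 101.9 q [-0.71  0.35 -0.17  1.06 -0.    2.55]
go cm [-0.08  0.   -2.98] wz -0.0
```

View pics/k5.png

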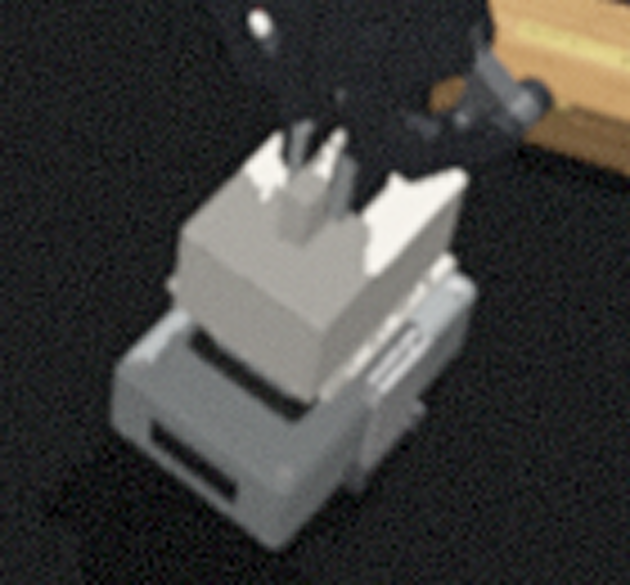

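The crop shows the cover centred and parallel over the box (front edge px 250,350, box front edge parallel), with its rim just above the right clip (400,350). I descend in steps and watch the forces.

>>> carry_out(moves=[{"tx":-0.05,"ty":0,"tz":-0.5,"wx":0,"wy":0,"wz":0,"claw":1},{"tx":0,"ty":0,"tz":-0.5,"wx":0,"wy":0,"wz":0,"claw":1},{"tx":0,"ty":0,"tz":-0.3,"wx":0,"wy":0,"wz":0,"claw":1},{"tx":0,"ty":0,"tz":0,"wx":0,"wy":0,"wz":0,"claw":1}])

```text
clock: 12.38
tcp_pos: [0.4765, -0.3025, 0.1139]
orientation: [-0.0, 0.998, -0.058, -0.0]
wrist_force: [0.9, -0.2, -0.8]
finger_gap: 0.0097
grip_force: 102.1
```

>>> carry_out(moves=[{"tx":0,"ty":0,"tz":-0.2,"wx":0,"wy":0,"wz":0,"claw":1},{"tx":0,"ty":0,"tz":0,"wx":0,"wy":0,"wz":0,"claw":1}])

```text
clock: 12.62
tcp_pos: [0.4769, -0.3026, 0.1124]
orientation: [-0.0, 0.998, -0.057, 0.0]
wrist_force: [0.3, 2.5, 0.8]
finger_gap: 0.0096
grip_force: 102.3
```

```bash
python3 - <<'E'
from h import *
st([.4768,-.3030,.098],-1.686)
E
```

```text
t 12.62 tcp mm [ 476.9 -302.6  112.4] yaw -1.686 z axis [ 0.  0. -1.] F [0.3 2.5 0.8] M [ 0.4  -0.11 -0.01] gap 9.6 grip 102.3 q [-0.71  0.36 -0.19  1.02  0.    2.55]
go cm [-0.01 -0.04 -1.44] wz -0.0
```

>>> carry_out(moves=[{"tx":0,"ty":0.07,"tz":-0.2,"wx":0,"wy":0,"wz":0,"claw":1},{"tx":0,"ty":0,"tz":0,"wx":0,"wy":0,"wz":0,"claw":1}])

```text
clock: 12.88
tcp_pos: [0.4771, -0.3026, 0.1108]
orientation: [0.001, 0.998, -0.058, 0.0]
wrist_force: [-0.1, 1.1, 3.8]
finger_gap: 0.0095
grip_force: 102.8
```

>>> carry_out(moves=[{"tx":0,"ty":0,"tz":-0.2,"wx":0,"wy":0,"wz":0,"claw":1},{"tx":0,"ty":0,"tz":0,"wx":0,"wy":0,"wz":0,"claw":1}])

```text
clock: 13.12
tcp_pos: [0.4773, -0.3028, 0.1091]
orientation: [0.001, 0.998, -0.058, 0.001]
wrist_force: [-0.6, 0.3, 6.4]
finger_gap: 0.0097
grip_force: 103.4
```

```bash
python3 - <<'E'
from h import *
st([.4768,-.3030,.098],-1.686)
E
```

```text
t 13.12 tcp mm [ 477.3 -302.8  109.1] yaw -1.686 z axis [ 0.001 -0.002 -1.   ] F [-0.6  0.3  6.4] M [ 0.08  0.04 -0.03] gap 9.7 grip 103.4 q [-0.71  0.36 -0.2   1.01 -0.    2.55]
go cm [-0.05 -0.02 -1.11] wz 0.0
```

Well centred. Continuing down.

>>> carry_out(moves=[{"tx":0,"ty":0,"tz":-0.2,"wx":0,"wy":0,"wz":0,"claw":1},{"tx":0,"ty":0,"tz":-0.1,"wx":0,"wy":0,"wz":0,"claw":1}])

```text
clock: 13.38
tcp_pos: [0.4778, -0.3033, 0.108]
orientation: [0.002, 0.998, -0.058, 0.002]
wrist_force: [-2.3, 1.3, 17.7]
finger_gap: 0.0099
grip_force: 105.0
```

>>> carry_out(moves=[{"tx":0,"ty":0,"tz":-0.2,"wx":0,"wy":0,"wz":0,"claw":1},{"tx":0,"ty":0,"tz":-0.1,"wx":0,"wy":0,"wz":0,"claw":1}])

```text
clock: 13.62
tcp_pos: [0.4777, -0.3029, 0.1035]
orientation: [0.001, 0.998, -0.058, 0.001]
wrist_force: [1.0, 1.2, 1.4]
finger_gap: 0.0099
grip_force: 102.7
```

>>> carry_out(moves=[{"tx":0,"ty":0,"tz":-0.2,"wx":0,"wy":0,"wz":0,"claw":1},{"tx":0,"ty":0,"tz":0,"wx":0,"wy":0,"wz":0,"claw":1}])

```text
clock: 13.88
tcp_pos: [0.476, -0.3016, 0.0992]
orientation: [-0.001, 0.998, -0.058, -0.001]
wrist_force: [-0.4, -0.7, -1.2]
finger_gap: 0.0094
grip_force: 102.0
```

```bash
python3 - <<'E'
from h import *
st([.4768,-.3030,.098],-1.686)
E
```

```text
t 13.88 tcp mm [ 476.  -301.6   99.2] yaw -1.686 z axis [-0.002  0.001 -1.   ] F [-0.4 -0.7 -1.2] M [-0.03 -0.01  0.05] gap 9.4 grip 102.0 q [-0.71  0.37 -0.21  0.99 -0.    2.55]
go cm [ 0.08 -0.14 -0.12] wz 0.0
```

The clips snapped: the force rose to about 18 N, then fell to about 1 N. Now pressing home.

>>> carry_out(moves=[{"tx":0,"ty":0,"tz":-0.15,"wx":0,"wy":0,"wz":0,"claw":1},{"tx":0,"ty":0,"tz":-0.1,"wx":0,"wy":0,"wz":0,"claw":1},{"tx":0,"ty":0,"tz":0,"wx":0,"wy":0,"wz":0,"claw":1}])

```text
clock: 14.25
tcp_pos: [0.4763, -0.3018, 0.0983]
orientation: [-0.0, 0.998, -0.058, -0.0]
wrist_force: [-2.6, 1.7, 5.0]
finger_gap: 0.0094
grip_force: 103.0
```

>>> carry_out(moves=[{"tx":0,"ty":0,"tz":-0.1,"wx":0,"wy":0,"wz":0,"claw":1},{"tx":0,"ty":0,"tz":0,"wx":0,"wy":0,"wz":0,"claw":1}])

```text
clock: 14.5
tcp_pos: [0.4762, -0.3018, 0.0982]
orientation: [0.0, 0.998, -0.058, -0.0]
wrist_force: [-4.8, 3.7, 10.8]
finger_gap: 0.0093
grip_force: 104.0
```

```bash
python3 - <<'E'
from h import *
st([.4768,-.3030,.098],-1.686)
E
```

```text
t 14.5 tcp mm [ 476.2 -301.8   98.2] yaw -1.686 z axis [-0. -0. -1.] F [-4.8  3.7 10.8] M [ 0.56  0.89 -0.02] gap 9.3 grip 104.0 q [-0.71  0.37 -0.22  0.99 -0.    2.55]
go cm [ 0.06 -0.12 -0.02] wz -0.0
```

>>> carry_out(moves=[{"tx":-0.05,"ty":0.04,"tz":-0.15,"wx":0,"wy":0,"wz":0,"claw":1},{"tx":-0.05,"ty":0.04,"tz":-0.15,"wx":0,"wy":0,"wz":0,"claw":1},{"tx":0,"ty":0,"tz":0,"wx":0,"wy":0,"wz":0,"claw":1},{"tx":0,"ty":0,"tz":0,"wx":0,"wy":0,"wz":0,"claw":1}])

```text
clock: 15.0
tcp_pos: [0.4763, -0.3018, 0.0982]
orientation: [0.001, 0.998, -0.058, 0.001]
wrist_force: [-7.0, 5.4, 27.7]
finger_gap: 0.0098
grip_force: 106.2
```

```bash
python3 - <<'E'
from h import *
st([.4768,-.3030,.098],-1.686)
c=read_camera("scene"); W=cloud(c)
k=(W[...,2]>.08)&(W[...,2]<.1)&(np.abs(W[...,0]-.4765)<.05)&(np.abs(W[...,1]+.3025)<.04)&(c["image"].min(-1)>110)
print("roof z",np.median(W[k][:,2]),k.sum())
cv2.imwrite("pics/k6.png",cv2.resize(c["image"][220:350,280:420],None,fx=4.5,fy=4.5,interpolation=2))
E
```

```text
t 15.0 tcp mm [ 476.3 -301.8   98.2] yaw -1.686 z axis [ 0.003 -0.003 -1.   ] F [-7.   5.4 27.7] M [ 1.2   1.54 -0.03] gap 9.8 grip 106.2 q [-0.71  0.36 -0.22  0.98 -0.    2.55]
go cm [ 0.05 -0.12 -0.02] wz -0.0
roof z 0.09285064617581035 1208
```

View pics/k6.png

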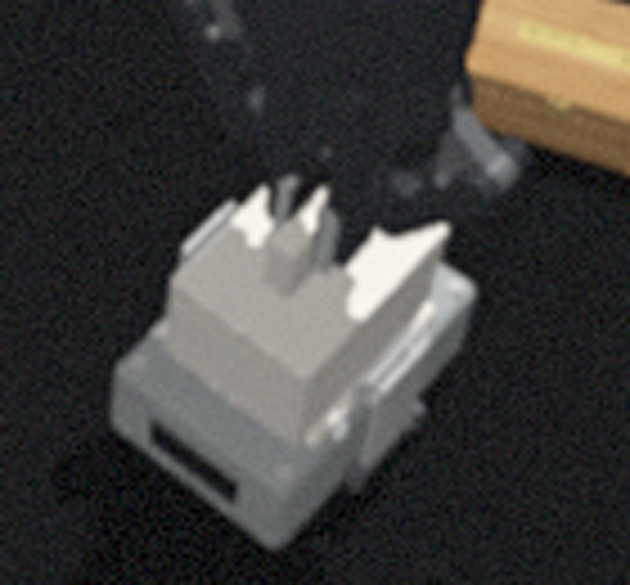

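The crop shows the cover flush on the box (front foot px 250,420) with both clips standing over the lips (210,230 and 400,360). The roof is at the home height and 28 N is pressing on it.

```bash
python3 -c "
from h import *
print(env.hand_in()); st()"
```

```text
the job is handed in; nothing more can be done
None
the job is handed in; nothing more can be done
```

I turned the knob to its second position and pressed the white cover home with both clips snapped; I handed the job in at about 15 s with the gripper still on the rib, pressing at about 28 N (no verdict was returned).

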